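# Nip a door hinge in the cam-lock bench vice

### The job

Make the door hinge fast in the quick-acting bench vice, using only your fingertips: push the locked cam lever round to its low point, push the sliding jaw forward until the hinge stands square and tight between the two jaws, then push the lever all the way back round to its locked stop. Do not pick up or carry anything, leave the other things on the bench where they are, and finish with the hand clear.

Things in the scene. Friction and masses are not known exactly. Their poses are not given: they have to be found in the camera images.
- vice: Bench vice bolted down; cast bed 290 x 130 mm. Origin on the bench top under the slide's centre line. +x: forward travel of the jaw, towards the fixed jaw; +y: the cam's side; z up. In mm: fixed jaw face x=110; jaw tops 80 high; slideways (hinge lies on them) 30 high; guide bar y -13 to 13, top 29, 155 long behind the sliding jaw; cam pivot x=-100, y=47; stop pins 42 high, 35 from the pivot
- cam (a joint): Turn of the eccentric cam and lever, rad, counter-clockwise from above positive. 0: low point, lever on its stop pin, jaw free. 2.25: on the other stop pin, locked. Above 1.5 the cam presses a gib on the guide bar; locked, it holds the jaw against about 25 N. Starts 2.02 to 2.22. Lever direction from pivot: 35 deg + this, from the vice's +x to +y. Stays where left; takes up to 15 N at the grip
- lever_grip (a point): Centre of the upright round black grip at the end of the cam lever: 22 mm diameter, from 39 to 85 mm above the bench; this point 62 mm above the bench, 85 mm from the pivot axis. The flat steel lever under it is 16 mm wide, top 39 mm above the bench.
- cam_pivot (a point): On the axis of the cam's upright pivot, 40 mm above the bench, about the top of the lever hub.
- jaw (a joint): Travel of the sliding jaw along the vice's +x, m. 0: fully open; starts at 0.005 to 0.035; 0.088 when the hinge is tight and square between the jaws (faces 42 mm apart). With the cam low it slides with about 3 N of friction and stays where it is left.
- jaw_back (a point): Middle of the flat back face of the sliding jaw (face that looks to the vice's -x, where it is pushed): jaw block 110 mm wide, 35 mm thick along x, from 30 to 80 mm above the bench; this point is 55 mm above the bench, straight over the guide bar.
- vice_mouth (a point): Middle of the lower edge of the fixed jaw's face, at the height of the slideways (30 mm above the bench), x = +110 mm in the vice's frame.
- hinge_center (a point): Centre of the loose hinge half to be clamped, 0.45 kg dark steel: foot plate 42 (own x) x 84 (own y) x 12 mm, two lugs and a cross pin on top, 38 mm tall in all; this point 19 mm above its underside. It lies on the slideways between the jaws, a little askew and up to 40 mm short of the fixed jaw; the sliding jaw pushes it home and squares it.
- sandblock: Bystander: dark rubber sanding block 125 x 34 x 28 mm lying beside the vice. Origin under its centre.
- tape: Bystander: roll of yellow masking tape lying flat, 90 mm across, 24 mm high, near the fixed jaw. Origin under its centre.
- driver: Bystander: screwdriver 190 mm long lying beside the vice. Origin under the middle.
- sprayer: Bystander: grey pump spray bottle, 90 mm across, 226 mm tall. Origin under its centre.
- drink: Bystander: drink bottle, 68 mm across, 200 mm tall. Origin under its centre.
- flask: Bystander: black insulated flask, 74 mm across, 228 mm tall. Origin under its centre.
- carton: Bystander: open cardboard box 110 x 170 x 60 mm. Origin under its centre.
Mind the look-alikes: they are no part of the job. What is shaped like the part that bears hinge_center but orange or turquoise is not meant.

How it is judged (in metres and radians):
On the way, in this order (a step that is already met when the one before it is completed fails the run):
1. the cam is at its low point while the sliding jaw still stands where it was (value of joint cam below 0.25 rad and distance of jaw_back from where it was at the start of the episode below 0.008 m), for 0.2 s.
2. with the cam still low, the sliding jaw is pushed forward until the hinge is tight between the jaws (value of joint cam below 0.4 rad and value of joint jaw above 0.085 m), for 0.2 s.
3. the cam is turned back to lock (value of joint cam above 2 rad), for 0.2 s.
At the end, for the whole second after the job is handed in: The cam lever is back in its locked end (over 2.0 rad of 2.25), the sliding jaw has closed to within 3 mm of tight (joint over 0.085 m), and the hinge lies flat on the slideways, square (within 0.06 rad) and against the fixed jaw (within 3.5 mm), within 25 mm of the centre line, all at rest (value of joint cam above 2 rad and value of joint jaw above 0.085 m and x of hinge_center in the frame of vice_mouth between -0.0245 and -0.0195 m and y of hinge_center in the frame of vice_mouth between -0.025 and 0.025 m and z of hinge_center in the frame of vice_mouth below 0.023 m and angle between the x axis of hinge_center and the x axis of vice, either way round below 0.06 rad and angle between hinge_center's own z axis and vertical below 0.06 rad and velocity of joint jaw between -0.01 and 0.01 m/s and velocity of joint cam between -0.1 and 0.1 rad/s); the robot touches nothing.
It fails at once if the hinge is lifted off the slideways, knocked over or taken out of the vice (z of hinge_center in the frame of vice_mouth above 0.03 m or angle between hinge_center's own z axis and vertical above 0.35 rad).
It fails at once if another thing on the bench is moved by more than 20 mm, or lifted (distance of any of sandblock, tape, driver, sprayer, drink, flask, carton from where it was at the start of the episode above 0.02 m).
It fails at once if the arm or the gripper's body, not the fingers, leans on the vice (contact force between the arm and vice above 8 N).
It also fails if it takes over 67 s, if anything falls off the work surface, if the arm or the gripper's body presses on something with over 40 N, if the wrist force passes 120 N, or if a joint passes its speed limit or range.

### The arm

A 6-joint arm with a two-finger parallel gripper is mounted at the origin on the work surface. World frame = base frame: x ahead of the robot, y to its left, z up, the work surface at z = 0. Lengths are in mm, angles in rad, forces in N, time in s.
With the tool pointing down it reaches from about 350 to 975 mm from the base axis. Payload 7.1 kg.
Tool frame: the origin (TCP) lies on the centre line of the jaws, within the pads' length; the fingertips stand 17 mm ahead of it and the grasp point (between the pads) lies 2 mm behind it; z points along the fingers, y is the direction in which the jaws open and shut (so a half turn about z gives the same grasp; the last joint's range is limited). The gripper opens to 88 mm and grips with 3 to 60 N. Pads are 20 mm wide; open, the fingers measure 115 mm over their backs; the gripper's body (75 mm by 178 mm) begins 61 mm behind the grasp point.
Start: joints at [-1.295, 0.423, 1.63, -0, 1.089, -0.019], TCP at [181.611, -598.015, 239.675] pointing down, gripper open.
Joint ranges: [-3, 3], [-0.9, 2.11], [0.09, 2.58], [-1.31, 4.45], [0.11, 2.69], [-2.54, 2.54]. Speed limits (rad/s): [2.39, 2.39, 3.01, 3.14, 3.14, 3.14].

### API

Orientations are given as a rotation vector (axis times angle).
In Python, from workcell import ctrl, imaging, workorder gives the robot as it stands. The module is installed in compiled form; this text tells all that it offers.
- The arm moves only by the shell command python3 -m crank 'ROWS' [OPENING]. ROWS is JSON, a list of rows, each an object with "travel": the shift along the tool's x, y, z as a fraction of full scale, a list of three; "turn": the turn about the tool's z as a fraction of full scale. In form: [{"travel": [dx, dy, dz], "turn": turn}, ...]. A call has 1 to 20 rows; each row shifts and turns the pose as measured when the row begins, along the tool's axes as they then stand; what a row does not reach is not made up. Full scale, the value 1, is 5 cm for a shift and 0.1 rad for a turn. A row lasts 1/10 s, in which the tool goes at most 50 mm and 8.59 degrees, less where a joint would pass 70% of its speed; a pose out of reach is approached as far as the arm can. A call with a number of a shift or a turn outside -1 to 1 is refused whole. A call with a gripper value outside its range is refused whole. OPENING is the gripper command: -1 is shut, 1 is fully open, values between are in proportion, set as the call begins (- or left out, the last holds). The fingers move at their own pace and stop on an object; the grip force is fixed at half the most. Time passes only in rows, so rows that do not move let the fingers close. It gives the time, the measured TCP pose, the force and the opening at its end, in the units of the state.
- ctrl.get_obs(): the state, without advancing time (a new reading comes with each control period).
- imaging.get_image(name): name is "scene" or "top"; returns the picture (480x640x3 uint8, blue, green, red); there is no depth.
- imaging.camera_info(name): a dict with "camera_matrix" (3x3 intrinsics, pixels), "k1" (the pictures are not rectified: a ray, as slopes to the right and down, at radius r is drawn at 1 + k1 r^2 times it, then the intrinsics apply), "rvec" (rotation vector, rad) and "tvec" (3), from world to camera coordinates, as OpenCV has them. Camera axes: x right, y down, z forward; pixel columns grow to the right and rows downward; lengths in mm; the calibration is good to about 2 mm. A picture is of the moment at which its call begins. camera_info takes no time and is no camera call.
- workorder.close_job(): hands the job in, once; it reports no verdict.
The state is a dict: "t": time; "qpos": joint angles; "qvel": joint speeds; "joint_torque": joint torques, N m; "ee_pos": TCP position; "orientation": TCP orientation; "ft_force": force on the tool from outside, world axes, zero at the start; "moment": the same for the moment, N m; "width": finger opening in mm.
Only numpy, scipy, OpenCV 4.12 (cv2) and the standard library are available. Lean on these libraries where they do the work, as an engineer would, in place of code of your own. Each camera call takes 0.05 s, during which the arm holds its last target.

## Working session

There is one attempt and no reset: what is moved stays moved. The work goes in short steps, Python scripts to look and compute and a shell command to move; the robot and the scene stay as the last step left them, time stands still between calls to the robot, and variables do not carry over. Pictures are saved under pics/ and viewed, and the job is handed in when it is done.

```bash
mkdir -p pics; python3 - <<'E'
from workcell import ctrl, imaging
import cv2
for n in("scene","top"):
    cv2.imwrite(f"pics/{n}0.png",imaging.get_image(n)); print(n,imaging.camera_info(n))
print(ctrl.get_obs())
E
```

```text
scene {'camera_matrix': array([[597.77936452,   0.        , 322.11222704],
       [  0.        , 597.77936452, 237.0191932 ],
       [  0.        ,   0.        ,   1.        ]]), 'k1': 0.0025023792398562944, 'rvec': array([ 0.69215678,  2.59103642, -1.1648455 ]), 'tvec': array([ 478.72319458, -133.60260646, 1534.12825346])}
top {'camera_matrix': array([[468.53360342,   0.        , 326.28432425],
       [  0.        , 468.53360342, 239.74364652],
       [  0.        ,   0.        ,   1.        ]]), 'k1': -0.08743588083289806, 'rvec': array([ 2.18823283, -2.16159287,  0.0618391 ]), 'tvec': array([  11.0538521 ,  562.83588484, 1042.70379593])}
{'t': 0.1, 'qpos': array([-1.29503074e+00,  4.23753031e-01,  1.63058873e+00, -3.38160187e-07,
        1.08864470e+00, -1.90025363e-02]), 'qvel': array([ 7.39283195e-04, -3.05660997e-03, -2.17002876e-03, -2.43761338e-06,
        3.29245259e-04,  1.86631995e-03]), 'joint_torque': array([ 7.02401439e-05, -5.45614350e+01, -2.74323142e+01,  6.45274390e-02,
        1.87859614e-02, -3.52837606e-05]), 'ee_pos': array([ 181.46584326, -597.57386864,  238.99630881]), 'orientation': array([-3.10616608e+00, -4.61143463e-01,  2.80647597e-04]), 'ft_force': array([0.16223073, 0.48479956, 0.08585253]), 'moment': array([ 0.03305479,  0.00911724, -0.0117406 ]), 'width': 87.75730791943352}
```

View pics/top0.png

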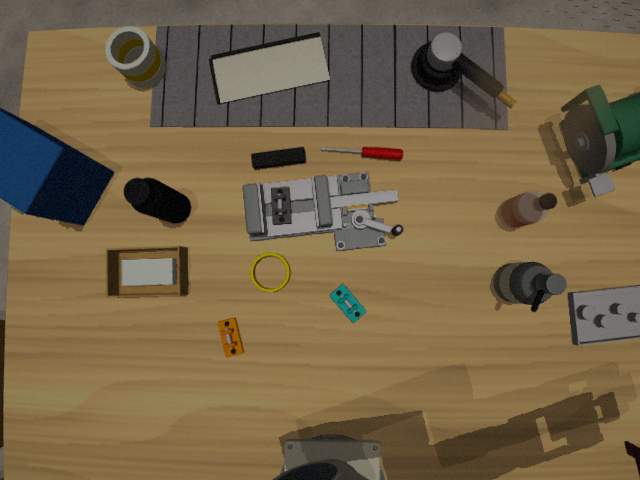

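View pics/scene0.png

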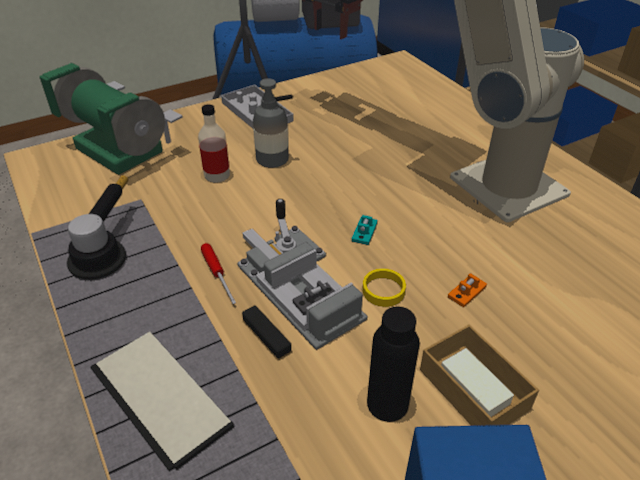

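The top view shows the vice, with its fixed jaw near (255,210), the sliding jaw near (323,200) and the cam pivot near (360,219). The black grip is near (397,229). Three parts share the hinge shape: dark steel at (282,205) between the jaws, turquoise at (348,303) and orange at (231,337). The dark steel one is the right one. I'll confirm it in an enlarged crop.

```bash
cat > h.py <<'E'
import numpy as np,cv2
from workcell import ctrl,imaging
def cam(n):
    c=imaging.camera_info(n);R=cv2.Rodrigues(c["rvec"])[0];return c["camera_matrix"],c["k1"],R,np.array(c["tvec"])
def ray(n,px):
    K,k,R,t=cam(n)
    s=cv2.undistortPoints(np.array([[px]],float),K,np.array([k,0,0,0,0.]))[0,0]
    return -R.T@t, R.T@np.array([s[0],s[1],1])
def onz(n,px,z):
    o,d=ray(n,px);return o+d*(z-o[2])/d[2]
def proj(n,P):
    K,k,R,t=cam(n)
    return cv2.projectPoints(np.array(P,float).reshape(-1,3),cv2.Rodrigues(R)[0],t,K,np.array([k,0,0,0,0.]))[0][:,0]
def crop(n,x0,y0,w,h,f,name):
    im=imaging.get_image(n);c=cv2.resize(im[y0:y0+h,x0:x0+w],None,fx=f,fy=f,interpolation=cv2.INTER_CUBIC)
    cv2.imwrite("pics/"+name,c)
E
python3 - <<'E'
import cv2
a=cv2.imread("pics/top0.png")[160:260,230:420]; cv2.imwrite("pics/c1.png",cv2.resize(a,None,fx=4.2,fy=4.2,interpolation=2))
a=cv2.imread("pics/scene0.png")[190:350,220:380]; cv2.imwrite("pics/c2.png",cv2.resize(a,None,fx=3.7,fy=3.7,interpolation=2))
E
```

```text
(no output)
```

View pics/c1.png

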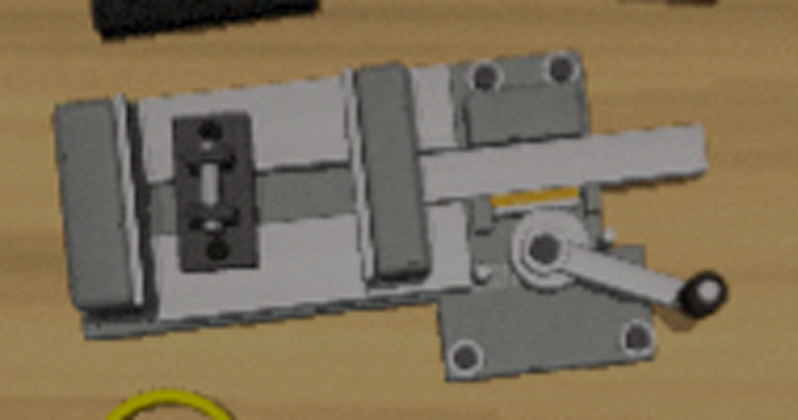

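View pics/c2.png

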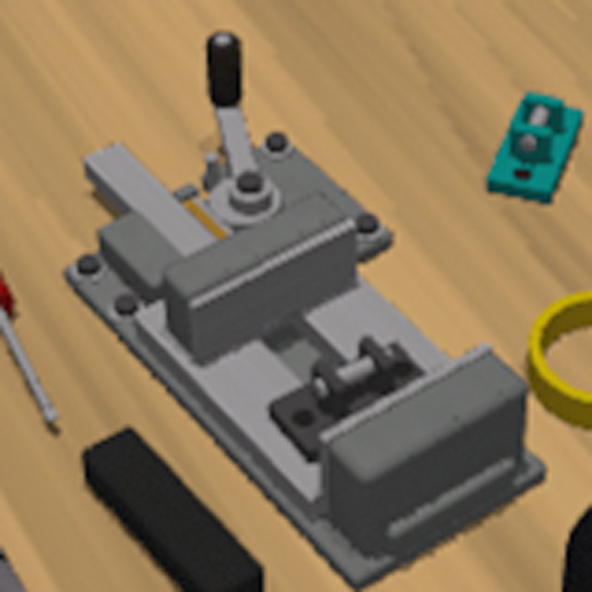

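The crops confirm it: the dark hinge lies on the slideways between the jaws, and the turquoise and orange ones lie on the bench. Next I compute the vice frame.

```bash
python3 - <<'E'
from h import *
def T(u,v,z): return onz("top",(230+u/4.2,160+v/4.2),z)
def S(u,v): return (220+u/3.7,190+v/3.7)
gu=[T(420,157,29),T(706,125,29)];gl=[T(424,201,29),T(707,173,29)]
for g in(gu,gl):
    d=g[0]-g[1];print("bar",g[0].round(1),g[1].round(1),np.degrees(np.arctan2(d[1],d[0])))
d=gu[0]-gu[1]+gl[0]-gl[1];th=np.arctan2(d[1],d[0])
ex=np.array([np.cos(th),np.sin(th)]);ey=np.array([-ex[1],ex[0]])
piv=T(544,248,45)[:2]; org=piv+100*ex-47*ey
print("th",th,"piv",piv,"org",org)
def V(P): return ((P[:2]-org)@ex).round(1),((P[:2]-org)@ey).round(1)
for nm,u,v,z in [("barend top",706,125,29),("barend low",707,173,29),("grip",706,290,85),("fix TL",57,105,80),("fix TR",112,97,80),("fix face top",122,95,80),("fixBR",132,303,80),("fixBR2",142,303,80),("slTL",348,70,80),("slTR",406,63,80),("slBR",427,274,80),("slBL",370,280,80),("hTL",175,118,42),("hTR",249,112,42),("hBR",257,267,42),("hBL",182,270,42),("bolt",465,357,12),("bolt2",638,338,12),("pinA",610,236,42),("pinB",482,272,42)]:
    P=T(u,v,z);print(nm,P.round(1),V(P))
print("scene check grip top",onz("scene",S(224,40),85).round(1),"piv",onz("scene",S(249,182),45).round(1),"sl back top corners",V(onz("scene",S(165,268),80)),V(onz("scene",S(318,192),80)),V(onz("scene",S(358,225),80)), V(onz("scene",S(203,310),80)))
E
```

```text
bar [658.6  10.6  29. ] [ 677.9 -143.9   29. ] 97.10412745942551
bar [634.6   8.2  29. ] [ 651.6 -144.5   29. ] 96.35361395585859
th 1.6882836466407514 piv [607.91490292 -55.86481317] org [642.86917687  48.95502623]
barend top [ 677.9 -143.9   29. ] (np.float64(-195.7), np.float64(-12.1))
barend low [ 651.6 -144.5   29. ] (np.float64(-193.1), np.float64(14.0))
grip [ 582.6 -136.3   85. ] (np.float64(-176.9), np.float64(81.6))
fix TL [675.8 198.6  80. ] (np.float64(144.8), np.float64(-50.2))
fix TR [680.1 170.   80. ] (np.float64(115.9), np.float64(-51.2))
fix face top [681.2 164.8  80. ] (np.float64(110.6), np.float64(-51.7))
fixBR [573.1 156.9  80. ] (np.float64(115.4), np.float64(56.7))
fixBR2 [573.1 151.8  80. ] (np.float64(110.3), np.float64(57.2))
slTL [695.2  47.8  80. ] (np.float64(-7.3), np.float64(-51.9))
slTR [699.2  17.9  80. ] (np.float64(-37.5), np.float64(-52.3))
slBR [589.7   5.7  80. ] (np.float64(-36.7), np.float64(57.9))
slBL [586.3  34.8  80. ] (np.float64(-7.4), np.float64(57.9))
hTL [676.4 142.2  42. ] (np.float64(88.7), np.float64(-44.2))
hTR [680.  102.4  42. ] (np.float64(48.8), np.float64(-43.1))
hBR [596.4  96.5  42. ] (np.float64(52.7), np.float64(40.5))
hBL [594.4 136.5  42. ] (np.float64(92.7), np.float64(37.8))
bolt [551.7 -15.   12. ] (np.float64(-52.9), np.float64(98.1))
bolt2 [ 563.1 -109.2   12. ] (np.float64(-147.7), np.float64(97.7))
pinA [615.1 -91.1  42. ] (np.float64(-135.8), np.float64(44.0))
pinB [595.1 -23.2  42. ] (np.float64(-66.1), np.float64(55.9))
scene check grip top [ 584.8 -132.4   85. ] piv [612.  -50.4  45. ] sl back top corners (np.float64(-31.0), np.float64(-55.0)) (np.float64(-31.8), np.float64(47.7)) (np.float64(3.6), np.float64(49.6)) (np.float64(8.2), np.float64(-56.2))
```

The geometry checks out: jaw tops, pin radius 35 and grip radius 84 all agree. I get a cam of about 2.11 rad and a jaw travel of about 16 mm. Now I raise the hand above the bottles and travel over.

```bash
cat >> h.py <<'E'
th=1.6875; ex=np.array([np.cos(th),np.sin(th)]);ey=np.array([-ex[1],ex[0]]); org=np.array([641.4,48.8]); PIV=org-100*ex+47*ey
def W(x,y): return org+x*ex+y*ey
def V(P): P=np.array(P);return np.array([(P[:2]-org)@ex,(P[:2]-org)@ey])
def plan(xy,z,A=None):
    o=ctrl.get_obs();R=cv2.Rodrigues(o["orientation"])[0];p=o["ee_pos"]
    d=np.array([xy[0],xy[1],z])-p; a=np.degrees(np.arctan2(R[1,0],R[0,0]))
    s="" if A is None else f" turn units {-np.radians((A-a+180)%360-180)/0.1:.2f}"
    print("pos",p.round(1),"vice",V(p).round(1),"A",a.round(1),"tilt",R[:,2].round(3),"F",o["ft_force"].round(1),"t",round(o["t"],2)," travel units",(R.T@d/50).round(3),s)
E
python3 -m crank '[{"travel":[0,0,-1],"turn":0},{"travel":[0,0,-1],"turn":0},{"travel":[0,0,-0.5],"turn":0},{"travel":[0,0,0],"turn":0}]' -1
python3 - <<'E'
from h import *
plan((611.6,-144.4),360,162.7)
print(onz("top",(505,283),0),onz("top",(515,220),0), PIV)
E
```

```text
t: 0.5
ee_pos: [181.1, -596.2, 364.4]
orientation: [-3.098, -0.46, 0.002]
ft_force: [1.5, -1.0, -0.1]
width: 59.5
pos [ 181.1 -596.2  364.4] vice [-587.   532.3] A 16.9 tilt [-0.003  0.009 -1.   ] F [ 1.5 -1.  -0.1] t 0.5  travel units [10.864 -6.143  0.149]  turn units -25.45
[ 468.56029033 -396.99792003    0.        ] [ 615.7108937  -422.96087631    0.        ] [606.36359507 -55.99241542]
```

```bash
python3 -m crank '[{"travel":[0.8,-0.45,0],"turn":0},{"travel":[0.8,-0.45,0],"turn":0},{"travel":[0.8,-0.45,0],"turn":0},{"travel":[0.8,-0.45,0],"turn":0},{"travel":[0.8,-0.45,0],"turn":0},{"travel":[0.8,-0.45,0],"turn":0},{"travel":[0.8,-0.45,0],"turn":0},{"travel":[0.8,-0.45,0],"turn":0},{"travel":[0.8,-0.45,0],"turn":0},{"travel":[0.8,-0.45,0],"turn":0},{"travel":[0.8,-0.45,0],"turn":0},{"travel":[0.8,-0.45,0],"turn":0},{"travel":[0.8,-0.45,0],"turn":0},{"travel":[0,0,0],"turn":0}]'
python3 -m crank '[{"travel":[0,0,0],"turn":-1},{"travel":[0,0,0],"turn":-1},{"travel":[0,0,0],"turn":-1},{"travel":[0,0,0],"turn":-1},{"travel":[0,0,0],"turn":-1},{"travel":[0,0,0],"turn":-1},{"travel":[0,0,0],"turn":-1},{"travel":[0,0,0],"turn":-1},{"travel":[0,0,0],"turn":-1},{"travel":[0,0,0],"turn":-1},{"travel":[0,0,0],"turn":-1},{"travel":[0,0,0],"turn":-1},{"travel":[0,0,0],"turn":-1},{"travel":[0,0,0],"turn":-1},{"travel":[0,0,0],"turn":-1},{"travel":[0,0,0],"turn":-1},{"travel":[0,0,0],"turn":-1},{"travel":[0,0,0],"turn":-1},{"travel":[0,0,0],"turn":-1},{"travel":[0,0,0],"turn":-1}]'
python3 - <<'E'
from h import *
plan((611.6,-144.4),150,162.7)
E
```

```text
t: 1.9
ee_pos: [601.9, -144.8, 342.5]
orientation: [-3.08, -0.448, 0.033]
ft_force: [-0.6, -0.9, 0.4]
width: 0.4
t: 3.9
ee_pos: [576.1, -153.6, 306.5]
orientation: [-1.156, -2.827, -0.003]
ft_force: [0.1, -0.4, 0.3]
width: 0.8
pos [ 576.1 -153.6  306.5] vice [-193.4   88.4] A 135.4 tilt [-0.08   0.035 -0.996] F [ 0.1 -0.4  0.3] t 3.9  travel units [-0.631  0.726  3.067]  turn units -4.76
```

```bash
python3 -m crank '[{"travel":[0,0,0],"turn":0},{"travel":[0,0,0],"turn":0},{"travel":[0,0,0],"turn":0},{"travel":[0,0,0],"turn":0},{"travel":[0,0,0],"turn":0}]'
python3 - <<'E'
from h import *
plan((611.6,-144.4),150,162.7)
E
python3 -m crank '[{"travel":[0,0,0],"turn":-0.3},{"travel":[0,0,0],"turn":-0.3},{"travel":[0,0,0],"turn":-0.3},{"travel":[0,0,0],"turn":-0.3},{"travel":[0,0,0],"turn":-0.3}]'
python3 - <<'E'
from h import *
plan((611.6,-144.4),150,162.7)
E
```

```text
t: 4.4
ee_pos: [572.9, -155.0, 302.8]
orientation: [-1.165, -2.817, -0.001]
ft_force: [-1.1, 0.2, 0.8]
width: 0.6
pos [ 572.9 -155.   302.8] vice [-194.4   91.7] A 135.0 tilt [-0.086  0.036 -0.996] F [-1.1  0.2  0.8] t 4.4  travel units [-0.66   0.802  2.984]  turn units -4.84
t: 4.9
ee_pos: [573.3, -154.8, 303.2]
orientation: [-0.935, -2.903, -0.013]
ft_force: [0.1, -0.2, -1.0]
width: 0.2
pos [ 573.3 -154.8  303.2] vice [-194.3   91.4] A 144.2 tilt [-0.085  0.036 -0.996] F [ 0.1 -0.2 -1. ] t 4.9  travel units [-0.774  0.678  2.993]  turn units -3.22
```

```bash
python3 -m crank '[{"travel":[0,0,0.4],"turn":-0.4},{"travel":[0,0,0.4],"turn":-0.4},{"travel":[0,0,0.4],"turn":-0.4},{"travel":[0,0,0.4],"turn":-0.4},{"travel":[0,0,0.4],"turn":-0.4},{"travel":[0,0,0.4],"turn":-0.4},{"travel":[0,0,0],"turn":-0.4},{"travel":[0,0,0],"turn":-0.4},{"travel":[0,0,0],"turn":0}]'
python3 - <<'E'
from h import *
plan((611.6,-144.4),120,162.7)
E
```

```text
t: 5.8
ee_pos: [564.9, -150.2, 180.7]
orientation: [-0.424, -3.028, -0.035]
ft_force: [-0.0, 0.0, -0.0]
width: 0.5
pos [ 564.9 -150.2  180.7] vice [-188.7   99.1] A 164.1 tilt [-0.08   0.034 -0.996] F [-0.  0. -0.] t 5.8  travel units [-0.968  0.355  1.139]  turn units 0.24
```

```bash
python3 -m crank '[{"travel":[-0.3,0.1,0.2],"turn":0},{"travel":[-0.3,0.1,0.2],"turn":0},{"travel":[-0.3,0.1,0.2],"turn":0},{"travel":[0,0,0],"turn":0}]'
python3 - <<'E'
from h import *
plan((611.6,-144.4),66,162.7)
crop("top",300,140,200,130,4,"c3.png")
E
```

```text
t: 6.2
ee_pos: [612.2, -147.2, 147.8]
orientation: [-0.427, -3.031, -0.034]
ft_force: [0.5, -0.3, 0.1]
width: 0.6
pos [ 612.2 -147.2  147.8] vice [-191.3   51.8] A 164.0 tilt [-0.077  0.033 -0.996] F [ 0.5 -0.3  0.1] t 6.2  travel units [-0.109  0.033  1.634]  turn units 0.22
```

View pics/c3.png

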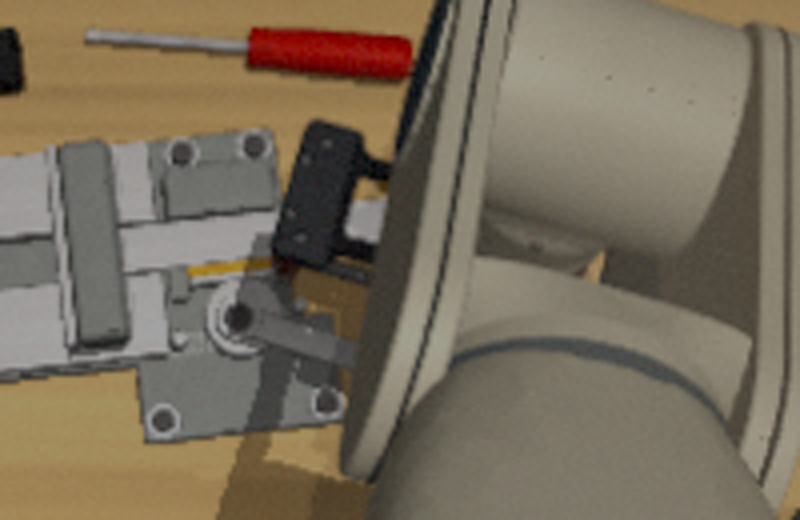

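The top view is mostly covered by the arm, and the fingers (dark bracket, upper centre) are over the inner side of the grip. I'll descend and check with the scene camera.

```bash
python3 -m crank '[{"travel":[-0.03,0.01,0.4],"turn":0},{"travel":[-0.03,0.01,0.4],"turn":0},{"travel":[-0.03,0.01,0.3],"turn":0},{"travel":[-0.02,0,0.2],"turn":0},{"travel":[0,0,0.1],"turn":0},{"travel":[0,0,0],"turn":0}]'
python3 - <<'E'
from h import *
plan((611.6,-144.4),66,162.7)
crop("scene",190,150,200,150,4,"c4.png")
E
```

```text
t: 6.85
ee_pos: [611.4, -145.8, 80.0]
orientation: [-0.429, -3.034, -0.033]
ft_force: [-0.3, 0.4, 0.9]
width: 0.8
pos [ 611.4 -145.8   80. ] vice [-189.8   52.4] A 163.9 tilt [-0.073  0.032 -0.997] F [-0.3  0.4  0.9] t 6.85  travel units [-0.018  0.025  0.279]  turn units 0.21
```

View pics/c4.png

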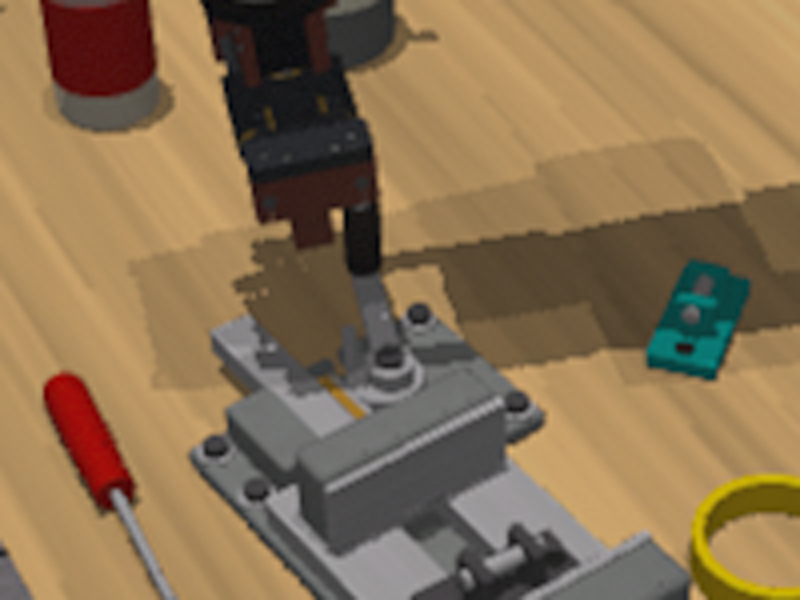

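```bash
python3 -m crank '[{"travel":[0,0,0.1],"turn":0},{"travel":[0,0,0.1],"turn":0},{"travel":[0.08,0,0],"turn":0},{"travel":[0.06,0,0],"turn":0},{"travel":[0.04,0,0],"turn":0},{"travel":[0,0,0],"turn":0}]'
cat >> h.py <<'E'
def st(off=21,sgn=1):
    # tool position in polar about pivot; lever angle if tool x face bears on grip (cw push sgn=1, ccw sgn=-1 with tool -x face)
    o=ctrl.get_obs();R=cv2.Rodrigues(o["orientation"])[0];x=R[:2,0]/np.linalg.norm(R[:2,0])
    # mid contact point: below TCP 
    p=o["ee_pos"]+R[:,2]*3; g=p[:2]+sgn*off*x
    v=g-PIV; r=np.linalg.norm(v); phi=np.degrees(np.arctan2(v[1],v[0])-th)%360
    A=np.degrees(np.arctan2(x[1],x[0])); want=np.degrees(th)+phi-90
    F=o["ft_force"]; y=R[:2,1]
    print("t",round(o["t"],2),"pos",o["ee_pos"].round(1),"r",r.round(1),"phi",phi.round(1),"cam",np.radians(phi-35).round(3),"A",A.round(1),"A-want",((A-want+180)%360-180).round(1),"F tool x,y",(F[:2]@x).round(1),(F[:2]@y).round(1),"Fz",F[2].round(1),"tilt",R[:2,2].round(3))
E
python3 - <<'E'
from h import *
st()
E
```

```text
t: 7.5
ee_pos: [604.8, -143.8, 72.6]
orientation: [-0.431, -3.043, -0.031]
ft_force: [1.5, -0.5, -0.9]
width: 0.4
t 7.5 pos [ 604.8 -143.8   72.6] r 84.8 phi 158.3 cam 2.152 A 163.9 A-want -1.1 F tool x,y -1.6 -0.0 Fz -0.9 tilt [-0.065  0.03 ]
```

```bash
python3 -m crank '[{"travel":[0.05,0,0],"turn":0},{"travel":[0.05,0,0],"turn":0},{"travel":[0.09,-0.02,0],"turn":0.5},{"travel":[0.09,-0.02,0],"turn":0.5},{"travel":[0.09,-0.02,0],"turn":0.5},{"travel":[0.09,-0.02,0],"turn":0.5}]'
python3 - <<'E'
from h import *
st()
E
```

```text
t: 8.1
ee_pos: [593.8, -142.9, 75.8]
orientation: [-0.75, -3.009, -0.02]
ft_force: [6.5, -2.8, -7.5]
width: 0.7
t 8.1 pos [ 593.8 -142.9   75.8] r 83.1 phi 151.2 cam 2.028 A 152.0 A-want -5.9 F tool x,y -7.0 0.5 Fz -7.5 tilt [-0.036  0.022]
```

```bash
python3 -m crank '[{"travel":[0.14,-0.01,0.03],"turn":0.1},{"travel":[0.14,-0.01,0.03],"turn":0.2},{"travel":[0.14,-0.01,0.03],"turn":0.4},{"travel":[0.14,-0.01,0.03],"turn":0.4},{"travel":[0.14,-0.01,0.03],"turn":0.4}]'
python3 - <<'E'
from h import *
st()
E
```

```text
t: 8.6
ee_pos: [572.3, -134.0, 75.6]
orientation: [-0.99, -2.968, -0.009]
ft_force: [3.2, -3.9, 2.2]
width: 0.4
t 8.6 pos [ 572.3 -134.    75.6] r 82.9 phi 135.4 cam 1.753 A 143.1 A-want 1.0 F tool x,y -4.9 -1.2 Fz 2.2 tilt [-0.011  0.01 ]
```

```bash
python3 -m crank '[{"travel":[0.13,-0.03,0.02],"turn":0.6},{"travel":[0.13,-0.03,0.02],"turn":0.6},{"travel":[0.13,-0.03,0.02],"turn":0.6},{"travel":[0.13,-0.03,0.02],"turn":0.6},{"travel":[0.13,-0.03,0.02],"turn":0.6},{"travel":[0.13,-0.03,0.02],"turn":0.6},{"travel":[0.13,-0.03,0.02],"turn":0.6},{"travel":[0.13,-0.03,0.02],"turn":0.6}]'
python3 - <<'E'
from h import *
st()
E
```

```text
t: 9.4
ee_pos: [537.1, -105.1, 74.8]
orientation: [1.698, 2.635, 0.013]
ft_force: [1.9, -2.1, 1.2]
width: 0.6
t 9.4 pos [ 537.1 -105.1   74.8] r 83.5 phi 104.3 cam 1.21 A 114.4 A-want 3.4 F tool x,y -2.7 0.9 Fz 1.2 tilt [0.011 0.003]
```

```bash
python3 -m crank '[{"travel":[0.13,-0.03,0.02],"turn":0.7},{"travel":[0.13,-0.03,0.02],"turn":0.7},{"travel":[0.13,-0.03,0.02],"turn":0.7},{"travel":[0.13,-0.03,0.02],"turn":0.7},{"travel":[0.13,-0.03,0.02],"turn":0.7},{"travel":[0.13,-0.03,0.02],"turn":0.7},{"travel":[0.13,-0.03,0.02],"turn":0.7},{"travel":[0.13,-0.03,0.02],"turn":0.7},{"travel":[0.13,-0.03,0.02],"turn":0.7},{"travel":[0.13,-0.03,0.02],"turn":0.7}]'
python3 - <<'E'
from h import *
st()
E
```

```text
t: 10.4
ee_pos: [517.9, -44.5, 70.3]
orientation: [2.521, 1.853, 0.022]
ft_force: [0.5, -2.6, 2.1]
width: 0.3
t 10.4 pos [517.9 -44.5  70.3] r 88.0 phi 62.3 cam 0.476 A 72.6 A-want 3.6 F tool x,y -2.3 1.3 Fz 2.1 tilt [ 0.019 -0.002]
```

```bash
python3 -m crank '[{"travel":[0.13,0.01,0],"turn":0.7},{"travel":[0.13,0.01,0],"turn":0.7},{"travel":[0.13,0.01,0],"turn":0.7},{"travel":[0.12,0.01,0],"turn":0.7},{"travel":[0.12,0.01,0],"turn":0.7},{"travel":[0.1,0,0],"turn":0.5}]'
python3 - <<'E'
from h import *
st()
E
```

```text
t: 11.0
ee_pos: [527.8, -12.6, 70.2]
orientation: [2.859, 1.296, -0.001]
ft_force: [-0.8, -2.0, 1.7]
width: 0.5
t 11.0 pos [527.8 -12.6  70.2] r 87.7 phi 40.9 cam 0.102 A 48.8 A-want 1.2 F tool x,y -2.0 0.8 Fz 1.7 tilt [ 0.001 -0.003]
```

```bash
python3 -m crank '[{"travel":[0.1,0.01,0],"turn":0.4},{"travel":[0.1,0.01,0],"turn":0.4},{"travel":[0.08,0,0],"turn":0.2},{"travel":[0.08,0,0],"turn":0}]'
python3 - <<'E'
from h import *
st()
crop("scene",190,150,200,150,4,"c5.png")
E
```

```text
t: 11.4
ee_pos: [533.6, -2.9, 70.0]
orientation: [2.922, 1.148, -0.027]
ft_force: [-12.3, -31.1, 12.7]
width: 0.5
t 11.4 pos [533.6  -2.9  70. ] r 88.5 phi 33.8 cam -0.021 A 42.9 A-want 2.5 F tool x,y -30.2 14.3 Fz 12.7 tilt [-0.015 -0.008]
```

View pics/c5.png

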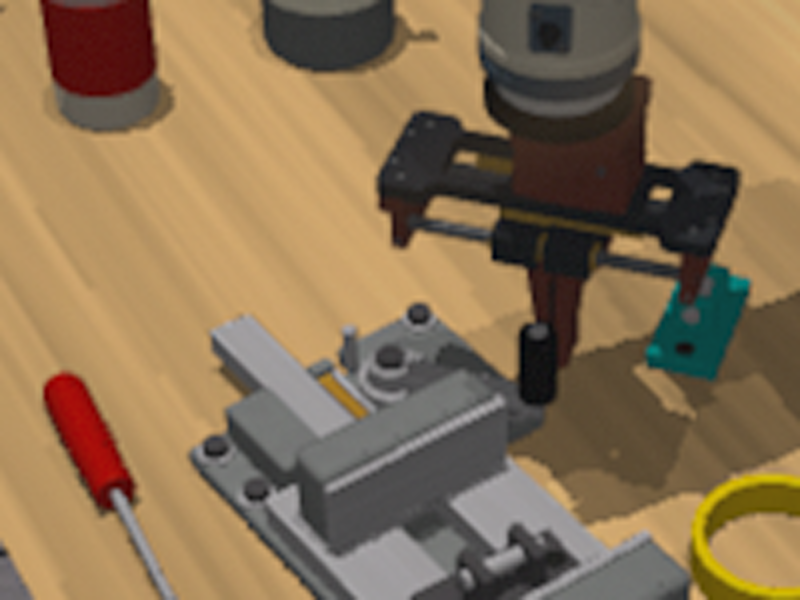

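The force jumped to 30 N at a cam of about 0, and the scene crop shows the grip at (538,365) beside the sliding jaw, with the lever at its low stop. The jaw hasn't moved. I'll retreat and raise.

```bash
python3 -m crank '[{"travel":[-0.1,0,0],"turn":0},{"travel":[-0.2,0,0],"turn":0},{"travel":[-0.1,0,-0.3],"turn":-0.5},{"travel":[0,0,-0.5],"turn":-0.5},{"travel":[0,0,-0.5],"turn":-0.5},{"travel":[0,0,-0.5],"turn":-0.5},{"travel":[0,0,-0.2],"turn":-0.5},{"travel":[0,0,0],"turn":-0.5},{"travel":[0,0,0],"turn":-0.5},{"travel":[0,0,0],"turn":-0.5},{"travel":[0,0,0],"turn":-0.5},{"travel":[0,0,0],"turn":-0.5},{"travel":[0,0,0],"turn":-0.5},{"travel":[0,0,0],"turn":-0.5},{"travel":[0,0,0],"turn":-0.5},{"travel":[0,0,0],"turn":-0.5},{"travel":[0,0,0],"turn":-0.5},{"travel":[0,0,0],"turn":-0.5}]'
python3 - <<'E'
from h import *
plan(W(-62,0),110,96.7)
E
```

```text
t: 13.25
ee_pos: [511.5, -18.1, 175.1]
orientation: [-2.199, -2.229, 0.025]
ft_force: [0.8, 0.1, -0.0]
width: 0.2
pos [511.5 -18.1 175.1] vice [-51.3 136.8] A 90.8 tilt [-0.019 -0.004 -1.   ] F [ 0.8  0.1 -0. ] t 13.25  travel units [0.073 2.767 1.251]  turn units -1.03
```

```bash
python3 -m crank '[{"travel":[0,0.4,0],"turn":-0.3},{"travel":[0,0.4,0],"turn":-0.3},{"travel":[0,0.4,0],"turn":-0.3},{"travel":[0,0.4,0],"turn":-0.1},{"travel":[0,0.4,0],"turn":0},{"travel":[0,0.4,0],"turn":0},{"travel":[0,0.2,0],"turn":0},{"travel":[0,0,0],"turn":0}]'
python3 - <<'E'
from h import *
plan(W(-62,0),68,96.7)
crop("scene",190,150,200,150,4,"c6.png")
E
```

```text
t: 14.05
ee_pos: [640.8, -7.0, 171.6]
orientation: [-2.073, -2.34, 0.024]
ft_force: [-0.1, -0.2, -0.0]
width: 0.6
pos [640.8  -7.  171.6] vice [-55.4   7. ] A 96.9 tilt [-0.022 -0.002 -1.   ] F [-0.1 -0.2 -0. ] t 14.05  travel units [-0.135  0.186  2.069]  turn units 0.04
```

View pics/c6.png

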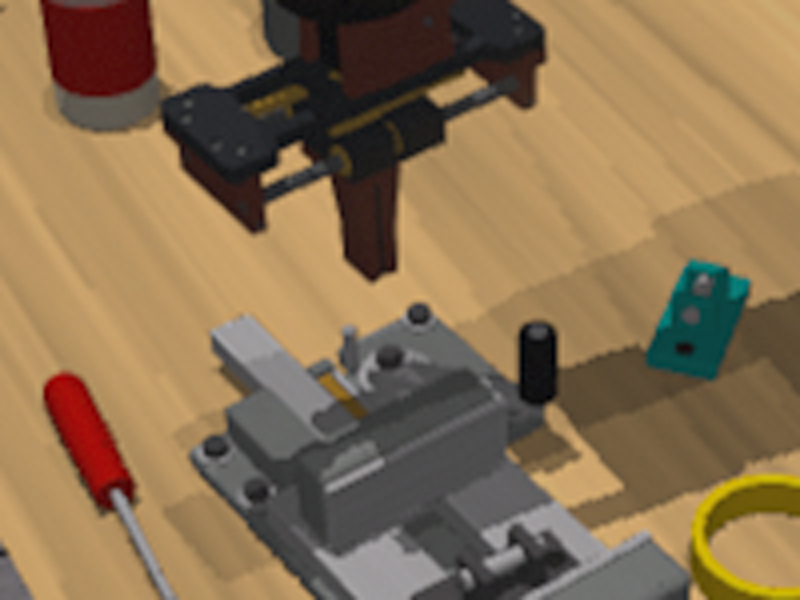

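```bash
python3 -m crank '[{"travel":[-0.07,0.1,0.3],"turn":0},{"travel":[-0.07,0.1,0.4],"turn":0},{"travel":[0,0,0.4],"turn":0},{"travel":[0,0,0.4],"turn":0},{"travel":[0,0,0.2],"turn":0},{"travel":[0,0,0],"turn":0}]'
python3 - <<'E'
from h import *
plan(W(-52,0),66,96.7)
crop("scene",190,150,200,150,4,"c7.png")
E
```

```text
t: 14.7
ee_pos: [644.3, -14.7, 79.9]
orientation: [-2.071, -2.337, 0.029]
ft_force: [0.5, 0.4, -0.2]
width: 0.5
pos [644.3 -14.7  79.9] vice [-63.4   4.5] A 96.9 tilt [-0.027 -0.001 -1.   ] F [ 0.5  0.4 -0.2] t 14.7  travel units [0.226 0.098 0.275]  turn units 0.04
```

View pics/c7.png

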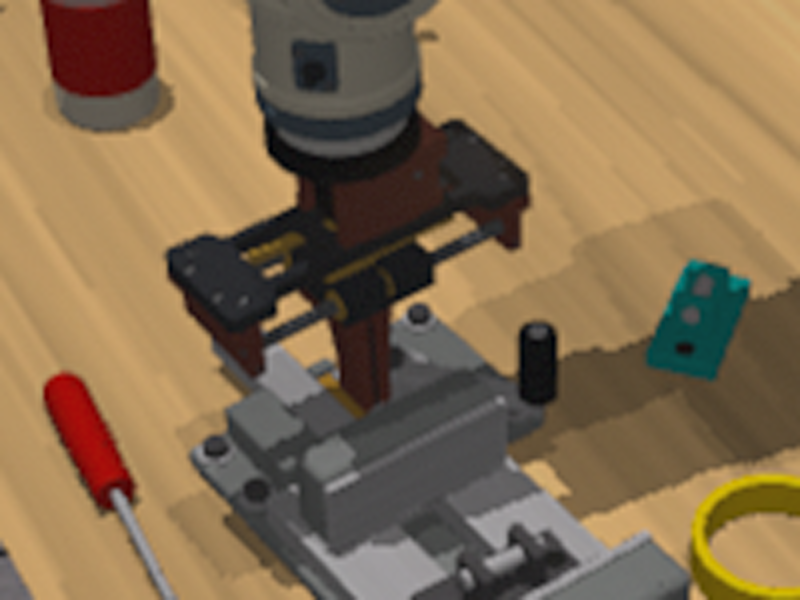

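```bash
python3 -m crank '[{"travel":[0,0.08,0.15],"turn":0},{"travel":[0,0.02,0.12],"turn":0},{"travel":[0.15,0,0],"turn":0},{"travel":[0.15,0,0],"turn":0},{"travel":[0.1,0,0],"turn":0},{"travel":[0.1,0,0],"turn":0},{"travel":[0.1,0,0],"turn":0},{"travel":[0.1,0,0],"turn":0}]'
python3 - <<'E'
from h import *
plan(W(23,0),67,96.7)
E
```

```text
t: 15.55
ee_pos: [646.9, 22.4, 68.6]
orientation: [-2.074, -2.342, 0.025]
ft_force: [0.2, -2.3, -1.7]
width: 0.5
pos [646.9  22.4  68.6] vice [-26.9  -2.4] A 96.9 tilt [-0.021 -0.003 -1.   ] F [ 0.2 -2.3 -1.7] t 15.55  travel units [ 0.997 -0.042  0.032]  turn units 0.04
```

```bash
python3 -m crank '[{"travel":[0.12,-0.01,0],"turn":0},{"travel":[0.12,-0.01,0],"turn":0},{"travel":[0.12,-0.01,0],"turn":0},{"travel":[0.12,0,0],"turn":0},{"travel":[0.12,0,0],"turn":0},{"travel":[0.12,0,0],"turn":0}]'
python3 - <<'E'
from h import *
plan(W(23,0),67,96.7)
E
```

```text
t: 16.15
ee_pos: [641.6, 60.5, 69.1]
orientation: [-2.075, -2.344, 0.024]
ft_force: [3.4, -6.0, -2.4]
width: 0.3
pos [641.6  60.5  69.1] vice [11.6 -1.6] A 97.0 tilt [-0.018 -0.004 -1.   ] F [ 3.4 -6.  -2.4] t 16.15  travel units [ 0.229 -0.029  0.042]  turn units 0.05
```

```bash
python3 -m crank '[{"travel":[0.1,0,0],"turn":0},{"travel":[0.1,0,0],"turn":0},{"travel":[0.1,0,0],"turn":0}]'
python3 -m crank '[{"travel":[0.12,0,0],"turn":0},{"travel":[0.12,0,0],"turn":0},{"travel":[0.12,0,0],"turn":0}]'
python3 - <<'E'
from h import *
plan(W(23,0),67,96.7)
E
```

```text
t: 16.45
ee_pos: [640.2, 72.2, 69.2]
orientation: [-2.075, -2.351, 0.032]
ft_force: [5.0, -41.1, -1.1]
width: 0.5
t: 16.75
ee_pos: [640.3, 72.0, 69.5]
orientation: [2.063, 2.351, -0.059]
ft_force: [4.8, -32.8, -1.0]
width: 0.5
pos [640.3  72.   69.5] vice [23.2 -1.6] A 97.5 tilt [-0.015 -0.038 -0.999] F [  4.8 -32.8  -1. ] t 16.75  travel units [-0.002 -0.031  0.051]  turn units 0.14
```

The jaw is tight: TCP x = 23.2 mm against 23 predicted, with the force up to 33–41 N. I'll back off, raise and look.

```bash
python3 -m crank '[{"travel":[-0.1,0,0],"turn":0},{"travel":[-0.3,0,0],"turn":0},{"travel":[0,0,-0.4],"turn":0},{"travel":[0,0,-0.5],"turn":0},{"travel":[0,0,-0.5],"turn":0},{"travel":[0,0,-0.5],"turn":0},{"travel":[0,-0.4,-0.2],"turn":0},{"travel":[0,-0.5,0],"turn":0},{"travel":[0,-0.5,0],"turn":0},{"travel":[0,-0.5,0],"turn":0},{"travel":[0,0,0],"turn":0}]'
python3 - <<'E'
from h import *
plan(W(0,75),150,90)
crop("scene",190,170,200,180,3.3,"c8.png")
crop("top",230,150,200,110,4,"c9.png")
E
```

```text
t: 17.85
ee_pos: [546.0, 44.0, 182.8]
orientation: [2.07, 2.354, -0.054]
ft_force: [-0.4, 0.9, -0.0]
width: 0.6
pos [546.   44.  182.8] vice [ 6.4 95.3] A 97.4 tilt [-0.018 -0.03  -0.999] F [-0.4  0.9 -0. ] t 17.85  travel units [-0.115  0.419  0.65 ]  turn units 1.29
```

View pics/c8.png

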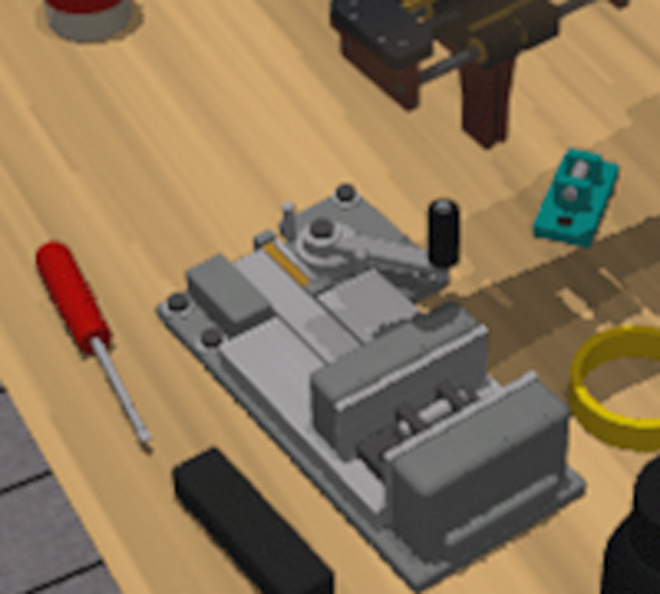

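View pics/c9.png

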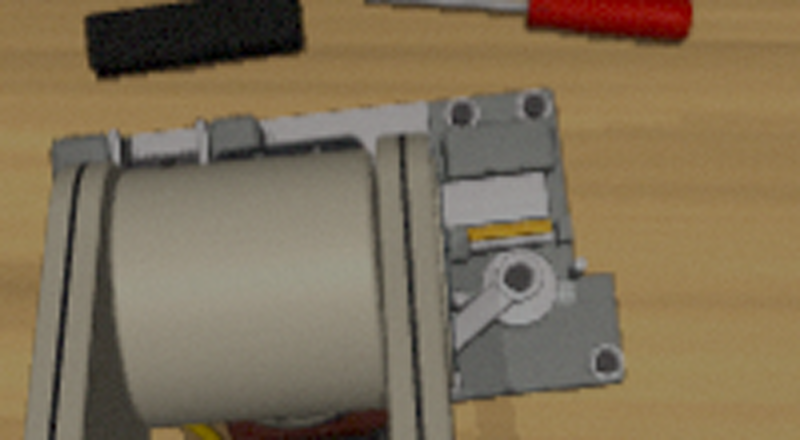

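The hinge stands between both jaws and the lever is still at its low stop. Now I set the fingers on the other side of the grip.

```bash
python3 -m crank '[{"travel":[0,0,0],"turn":0.6},{"travel":[0,0,0],"turn":0.6},{"travel":[0,0,0],"turn":0.6},{"travel":[0,0,0],"turn":0.6},{"travel":[0,0,0],"turn":0.6},{"travel":[0,0,0],"turn":0.6},{"travel":[0,0,0],"turn":0.6},{"travel":[0,0,0],"turn":0.6},{"travel":[0,0,0],"turn":0.6},{"travel":[0,0,0],"turn":0.6},{"travel":[0,0,0],"turn":0.6},{"travel":[0,0,0],"turn":0.6},{"travel":[0,0,0],"turn":0.6},{"travel":[0,0,0],"turn":0.6},{"travel":[0,0,0],"turn":0.6},{"travel":[0,0,0],"turn":0.6},{"travel":[0,0,0],"turn":0}]'
python3 - <<'E'
from h import *
plan((572,27.5),120,42)
E
```

```text
t: 19.65
ee_pos: [577.1, 49.7, 184.0]
orientation: [2.931, 1.071, -0.005]
ft_force: [-0.1, -0.2, 1.0]
width: 0.2
pos [577.1  49.7 184. ] vice [ 8.4 63.8] A 40.1 tilt [ 0.004 -0.022 -1.   ] F [-0.1 -0.2  1. ] t 19.65  travel units [-0.351  0.249  1.289]  turn units -0.33
```

```bash
python3 -m crank '[{"travel":[-0.18,0.12,0.2],"turn":-0.2},{"travel":[-0.17,0.12,0.3],"turn":-0.1},{"travel":[0,0,0.4],"turn":0},{"travel":[0,0,0.4],"turn":0},{"travel":[0,0,0.3],"turn":0},{"travel":[0,0,0],"turn":0}]'
python3 - <<'E'
from h import *
plan((572,27.5),68,42)
crop("scene",190,150,200,150,4,"c10.png")
E
```

```text
t: 20.25
ee_pos: [579.8, 27.8, 102.5]
orientation: [2.906, 1.132, 0.005]
ft_force: [-0.4, -0.6, -0.8]
width: 0.5
pos [579.8  27.8 102.5] vice [-13.7  63.7] A 42.6 tilt [ 0.011 -0.02  -1.   ] F [-0.4 -0.6 -0.8] t 20.25  travel units [-0.115 -0.116  0.689]  turn units 0.10
```

View pics/c10.png

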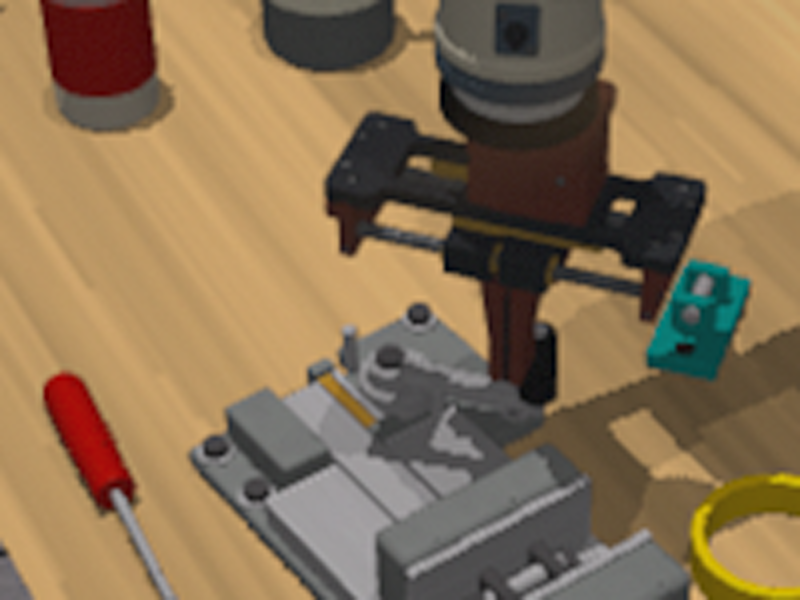

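```bash
python3 -m crank '[{"travel":[0,-0.1,0.3],"turn":0},{"travel":[0,-0.03,0.3],"turn":0},{"travel":[-0.05,0,0.05],"turn":0},{"travel":[-0.1,0,0],"turn":0},{"travel":[-0.1,0,0],"turn":0}]'
python3 - <<'E'
from h import *
st(sgn=-1)
E
```

```text
t: 20.8
ee_pos: [571.3, 23.8, 72.8]
orientation: [2.902, 1.136, 0.017]
ft_force: [0.4, -0.4, 0.5]
width: 0.4
t 20.8 pos [571.3  23.8  72.8] r 82.7 phi 30.9 cam -0.071 A 42.7 A-want 5.1 F tool x,y 0.0 0.6 Fz 0.5 tilt [ 0.02  -0.019]
```

```bash
python3 -m crank '[{"travel":[-0.13,-0.03,0],"turn":0},{"travel":[-0.13,-0.03,0],"turn":-0.2},{"travel":[-0.13,-0.03,0],"turn":-0.4},{"travel":[-0.13,-0.03,0],"turn":-0.6},{"travel":[-0.13,-0.03,0],"turn":-0.6},{"travel":[-0.13,-0.03,0],"turn":-0.6}]'
python3 - <<'E'
from h import *
st(sgn=-1)
E
```

```text
t: 21.4
ee_pos: [540.2, -0.2, 76.1]
orientation: [2.731, 1.488, 0.03]
ft_force: [2.4, 1.0, -1.3]
width: 0.6
t 21.4 pos [ 5.402e+02 -2.000e-01  7.610e+01] r 86.3 phi 57.2 cam 0.387 A 57.2 A-want -6.7 F tool x,y 2.1 1.4 Fz -1.3 tilt [ 0.032 -0.019]
```

```bash
python3 -m crank '[{"travel":[-0.12,-0.02,0.05],"turn":-0.8},{"travel":[-0.12,-0.02,0.05],"turn":-0.8},{"travel":[-0.12,-0.02,0.05],"turn":-0.8},{"travel":[-0.12,-0.02,0.05],"turn":-0.8},{"travel":[-0.12,-0.02,0.05],"turn":-0.8},{"travel":[-0.12,-0.02,0.05],"turn":-0.8}]'
python3 - <<'E'
from h import *
st(sgn=-1)
E
```

```text
t: 22.0
ee_pos: [522.5, -33.0, 65.4]
orientation: [2.266, 2.117, 0.028]
ft_force: [0.6, 2.9, 2.2]
width: 0.7
t 22.0 pos [522.5 -33.   65.4] r 85.3 phi 82.0 cam 0.82 A 86.1 A-want -2.6 F tool x,y 3.0 0.4 Fz 2.2 tilt [ 0.041 -0.017]
```

```bash
python3 -m crank '[{"travel":[-0.13,-0.02,-0.02],"turn":-0.7},{"travel":[-0.13,-0.02,-0.02],"turn":-0.7},{"travel":[-0.13,-0.02,-0.02],"turn":-0.7},{"travel":[-0.13,-0.02,0],"turn":-0.7},{"travel":[-0.13,-0.02,0],"turn":-0.7},{"travel":[-0.13,-0.02,0],"turn":-0.7},{"travel":[-0.13,-0.02,0],"turn":-0.6}]'
python3 - <<'E'
from h import *
st(sgn=-1)
E
```

```text
t: 22.7
ee_pos: [517.0, -79.6, 70.8]
orientation: [1.664, 2.617, 0.013]
ft_force: [-0.4, 2.8, -1.0]
width: 1.0
t 22.7 pos [517.  -79.6  70.8] r 91.0 phi 111.3 cam 1.331 A 115.1 A-want -2.9 F tool x,y 2.7 0.9 Fz -1.0 tilt [ 0.038 -0.015]
```

```bash
python3 -m crank '[{"travel":[-0.13,0.03,0],"turn":-0.6},{"travel":[-0.13,0.03,0],"turn":-0.6},{"travel":[-0.13,0.02,0],"turn":-0.6},{"travel":[-0.13,0.01,0],"turn":-0.6},{"travel":[-0.13,0.01,0],"turn":-0.6}]'
python3 - <<'E'
from h import *
st(sgn=-1)
E
```

```text
t: 23.2
ee_pos: [528.3, -104.2, 71.2]
orientation: [1.238, 2.862, -0.002]
ft_force: [-3.5, 4.1, 0.6]
width: 0.5
t 23.2 pos [ 528.3 -104.2   71.2] r 89.9 phi 128.3 cam 1.628 A 133.2 A-want -1.7 F tool x,y 5.4 0.3 Fz 0.6 tilt [ 0.021 -0.01 ]
```

```bash
python3 -m crank '[{"travel":[-0.15,0.01,0],"turn":-0.6},{"travel":[-0.15,0.01,0],"turn":-0.6},{"travel":[-0.15,0.01,0],"turn":-0.6},{"travel":[-0.15,0.01,0],"turn":-0.6},{"travel":[-0.15,0.01,0],"turn":-0.6}]'
python3 - <<'E'
from h import *
st(sgn=-1)
E
```

```text
t: 23.7
ee_pos: [543.2, -123.4, 70.9]
orientation: [-0.775, -3.037, 0.006]
ft_force: [-9.9, 2.5, 7.4]
width: 0.2
t 23.7 pos [ 543.2 -123.4   70.9] r 89.4 phi 143.3 cam 1.89 A 151.4 A-want 1.4 F tool x,y 9.9 -2.5 Fz 7.4 tilt [-0.008 -0.002]
```

```bash
python3 -m crank '[{"travel":[-0.18,0,0],"turn":-0.5},{"travel":[-0.18,0,0],"turn":-0.5},{"travel":[-0.18,0,0],"turn":-0.5},{"travel":[-0.18,0,0],"turn":-0.5}]'
python3 - <<'E'
from h import *
st(sgn=-1)
E
```

```text
t: 24.1
ee_pos: [559.3, -135.7, 70.2]
orientation: [-0.443, -3.069, 0.0]
ft_force: [-13.4, 1.7, 12.3]
width: 0.5
t 24.1 pos [ 559.3 -135.7   70.2] r 89.8 phi 155.8 cam 2.108 A 163.5 A-want 1.1 F tool x,y 13.3 -2.2 Fz 12.3 tilt [-0.041  0.006]
```

```bash
python3 -m crank '[{"travel":[-0.18,0,0],"turn":-0.5},{"travel":[-0.18,0,0],"turn":-0.5},{"travel":[-0.18,0,0],"turn":-0.2},{"travel":[-0.18,0,0],"turn":0}]'
python3 - <<'E'
from h import *
st(sgn=-1)
E
```

```text
t: 24.5
ee_pos: [572.8, -141.9, 69.1]
orientation: [-0.238, -3.047, -0.011]
ft_force: [-30.6, 5.0, 32.4]
width: 0.3
t 24.5 pos [ 572.8 -141.9   69.1] r 90.0 phi 165.0 cam 2.269 A 171.1 A-want -0.6 F tool x,y 31.0 0.2 Fz 32.4 tilt [-0.084  0.014]
```

The lever is at the locked stop: the force rose to about 31 N at an estimated cam of 2.27. I'll back off, raise and move the hand clear towards the robot for a look.

```bash
python3 -m crank '[{"travel":[0.1,0,0],"turn":0},{"travel":[0.3,0,-0.05],"turn":0},{"travel":[0.2,0,-0.3],"turn":0},{"travel":[0,0,-0.5],"turn":0},{"travel":[0,0,-0.6],"turn":0},{"travel":[0,0,-0.6],"turn":0},{"travel":[0.5,0.4,-0.5],"turn":0},{"travel":[0.7,0.5,0],"turn":0},{"travel":[0.7,0.5,0],"turn":0},{"travel":[0,0,0],"turn":0}]'
python3 - <<'E'
from h import *
plan(W(0,0),200)
crop("scene",190,170,200,180,3.3,"c11.png")
crop("top",230,150,200,110,4,"c12.png")
E
```

```text
t: 25.5
ee_pos: [459.8, -55.4, 215.0]
orientation: [-0.23, -3.042, -0.013]
ft_force: [0.0, -0.0, 0.2]
width: 0.3
pos [459.8 -55.4 215. ] vice [-82.4 192.5] A 171.3 tilt [-0.09   0.015 -0.996] F [ 0.  -0.   0.2] t 25.5  travel units [-3.291  2.607  0.006]
```

View pics/c11.png

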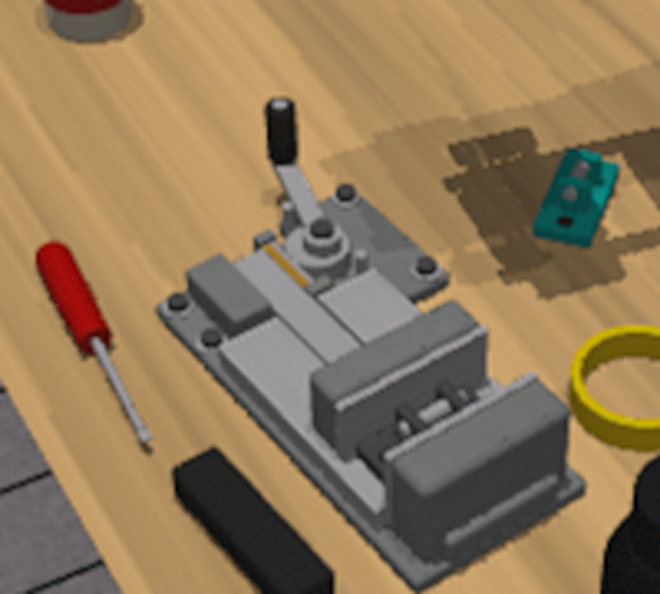

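View pics/c12.png

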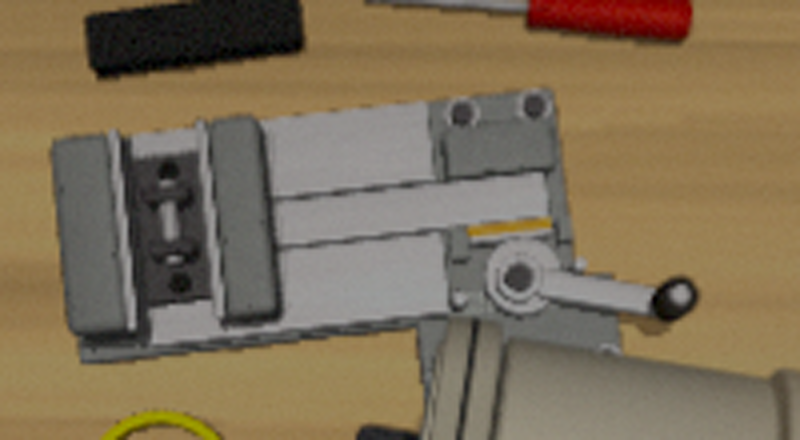

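```bash
python3 - <<'E'
from h import *
T=lambda u,v,z:onz("top",(230+u/4,150+v/4),z)
g=V(T(680,295,85))-np.array([-100,47]);print("grip rel",g.round(1),np.hypot(*g).round(1),"cam",np.arctan2(g[1],g[0])-np.radians(35))
for n,u,v,z in[("fix face top",119,131,80),("fix face bot",136,326,80),("slide face top",199,124,80),("slide face bot",219,320,80),("hole1",168,170,42),("hole2",180,283,42),("bar end",549,190,29),("sl back",262,118,80),("sl back b",281,312,80)]:print(n,V(T(u,v,z)).round(1))
a=V(T(168,170,42))-V(T(180,283,42));print("hinge ang",np.arctan2(a[0],-a[1]))
E
```

```text
grip rel [-82.4  22.1] 85.3 cam 2.2687806172446443
fix face top [109.1 -52.6]
fix face bot [109.7  54.5]
slide face top [ 65.3 -51.7]
slide face bot [64.7 56. ]
hole1 [ 88.9 -35.5]
hole2 [88.1 28.9]
bar end [-123.9   -3.4]
sl back [ 30.9 -51.2]
sl back b [31.1 55.2]
hinge ang 0.011150984642108787
```

```bash
python3 - <<'E'
from h import *
crop("top",242,172,60,66,9,"c13.png")
a=cv2.imread("pics/c8.png");b=cv2.imread("pics/c11.png");d=cv2.absdiff(a,b)[280:594,300:600];print(d.mean())
E
```

```text
11.789242745930643
```

View pics/c13.png

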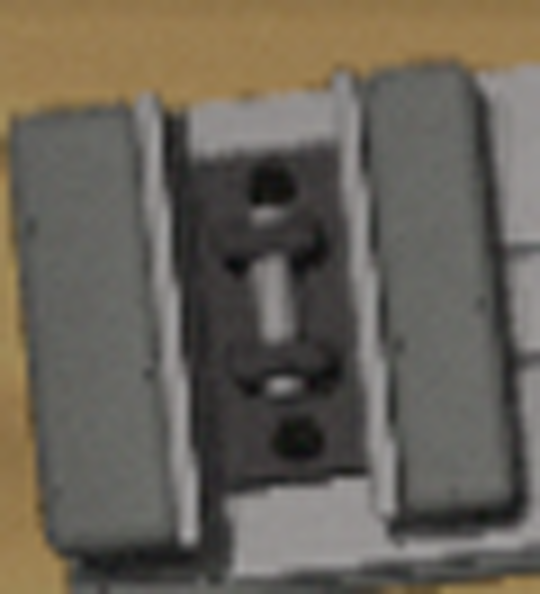

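Before I hand in, the checks agree:
- **Cam:** about 2.25 rad.
- **Jaw faces:** about 42 mm apart within pixel accuracy.
- **Hinge:** 0.01 rad off square, with its centre about 21 mm from the fixed jaw.
- **Hand:** clear.

```bash
python3 - <<'E'
from workcell import workorder
print(workorder.close_job())
E
```

```text
the job is handed in; nothing more can be done
None
```

The hinge is clamped in the vice and the job is handed in, at about 26 s of the 67 s allowed; no verdict came back. Using shut fingertips only, I pushed the lever round to its low stop and slid the jaw forward until the hinge was tight (33–41 N). I then pushed the lever back to its locked stop (about 31 N) and moved the hand clear.

My last picture checks showed:
- **Cam:** at about 2.25 rad, on its locked stop.
- **Hinge:** about 0.01 rad off square, centre about 21 mm from the fixed jaw face and about 3 mm off the centre line.
- **Bystanders:** those in view looked unmoved. I did not measure them, and the bottles, flask and carton were not all in the last crops.

**Jaw position, least certain:** two readings put the jaw about 2 mm short of full travel (0.086 m), and one face-edge reading implied 3 mm short (0.085 m, the limit itself). A closer crop gave a gap of about 39–42 mm. The solid stop at the predicted position (23.2 against 23 mm) supports it being tight.

The tool tilted by up to about 5° during turns, and the lever-push radius read up to 6 mm off nominal; neither caused trouble that I saw.

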